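# Find the check valve with the steel poppet

## Task

Two brass check valves look alike, but one has a heavier poppet inside: stand one on each pan of the balance, let go and see which pan goes down. Then stand the heavier valve on the round aluminium plate and the lighter one in the cardboard carton. Keep both upright, set them down without dropping them, and leave the other things on the bench where they are.

Things in the scene. Friction and masses are not known exactly. Their poses are not given: they have to be found in the camera images.
- valve_a: brass check valve, standing upright on one side of the bench. Foot 64 mm dia, 8 mm thick; plain round barrel 52 mm dia from 8 to 85 mm up (grip it here, any direction); small hexagon up to 90 mm. Origin: centre of underside, z up. Twin of the other valve but for the loose poppet shut inside: one weighs 0.70-0.90 kg in all, the other 0.44-0.56 kg; which is which changes from run to run
- valve_b: brass check valve, standing upright on the other side. Foot 64 mm dia, 8 mm thick; plain round barrel 52 mm dia from 8 to 85 mm up (grip it here, any direction); small hexagon up to 90 mm. Origin: centre of underside, z up. Twin of the other valve but for the loose poppet shut inside: one weighs 0.70-0.90 kg in all, the other 0.44-0.56 kg; which is which changes from run to run
- balance: equal-arm bench balance, fixed to the bench: grey base 110 x 270 mm, two cheeks 70 mm high in the middle, dark beam along its y axis, a flat round steel pan on each end, a thin pointer standing up in the middle to 130 mm. Origin: underside of the base, in the middle, half way between the pans (115 mm to each along its y)
- beam (a joint): tilt of the beam in rad: 0 level; slight friction lets the empty beam stay where it is left, any load tips it; positive = left (+y) pan up and right (-y) pan down, stops at 0.13 either way. Damped: it takes up to 1 s to swing over
- pan_left: carrier of the left pan (the balance's own +y end); origin on the beam's end, 41 mm below the pan's top
- pan_right: carrier of the right pan (the balance's own -y end); origin on the beam's end, 41 mm below the pan's top
- pan_left_top (a point): centre of the upper face of the flat steel left pan (the one at the balance's own +y end) of the balance; pan 110 mm in diameter, 6 mm thick, no rim, always level; its top is 96 mm above the table when the beam is level and up to 15 mm higher or lower when tilted
- pan_right_top (a point): centre of the upper face of the flat steel right pan (the one at the balance's own -y end) of the balance; pan 110 mm in diameter, 6 mm thick, no rim, always level; its top is 96 mm above the table when the beam is level and up to 15 mm higher or lower when tilted
- plate: round bare aluminium plate, 156 mm in diameter, 20 mm thick, fixed flat on the bench, on the left or the right of the balance. Origin: centre of its underside
- plate_top (a point): centre of the plate's upper face
- carton: shallow open square cardboard carton, 150 x 150 mm, 45 mm high, walls and floor 5 mm, fixed, on the other side of the balance from the plate. Origin: centre of its underside, sides along its x and y
- tee: bystander: dark steel pipe tee lying down, 110 mm long, 42 mm high, beyond the balance. Origin: centre of underside
- wrench: bystander: steel wrench 220 mm long lying between the robot and the balance, along x of its own frame
- tape: bystander: roll of blue tape, 100 mm in diameter, 24 mm high, lying far left. Origin: centre of underside
- can: bystander: can 66 mm in diameter, 130 mm high, beyond the balance. Origin: centre of underside
- bushing: bystander: dark steel reducer bushing, 68 mm in diameter, 50 mm high, far right. Origin: centre of underside
- hammer: bystander: hammer lying far left, along x of its own frame

How it is judged:
By the outcome, as a careful person would: the job done as asked, in the order asked, and still so for the second after the job is handed in, with the robot touching nothing.
It also fails if it takes over 72 s, if anything falls off the work surface, if the arm or the gripper's body presses on something with over 40 N, if the wrist force passes 120 N, or if a joint passes its speed limit or range.

## Robot

A 7-joint arm with a two-finger parallel gripper is mounted at the origin on the work surface. World frame = base frame: x ahead of the robot, y to its left, z up, the work surface at z = 0. Lengths are in m, angles in rad, forces in N, time in s.
With the tool pointing down it reaches from about 0.4 to 0.85 m from the base axis. Payload 4.4 kg.
Tool frame: the origin (TCP) lies at the very end of the fingers, on their centre line; the grasp point (between the pads) lies 19 mm behind it; z points along the fingers, y is the line along which they close (so a half turn about z gives the same grasp; the last joint's range is limited). The gripper opens to 94 mm and grips with 3 to 60 N. Pads are 16 mm wide; open, the fingers measure 119 mm over their backs; the gripper's body (75 mm by 177 mm) begins 78 mm behind the grasp point.
Start: joints at [-1.339, 0.628, 0.038, 1.517, -0.027, 0.996, -0.02], TCP at [0.191, 0.621, 0.205] pointing down, gripper open.
Joint ranges: [-3.06, 3.06], [-0.37, 2.12], [-1.25, 1.32], [0.18, 2.47], [-1.1, 4.24], [0.23, 1.98], [-2.94, 2.94]. Speed limits (rad/s): [2.57, 2.57, 3.14, 3.14, 3.14, 3.14, 3.14].

## Interface

Orientations are given as a unit quaternion [w, x, y, z].
In Python, from cell import env gives the robot as it stands.
- The arm moves only by the shell command python3 steer.py 'ROWS' [FORCE]. ROWS is rows parted by semicolons, their numbers by spaces, 1 to 5 of them, each of 5 numbers: the finger opening in m, then dx, dy, dz in m, then a turn about the tool's z in rad; each row is the pose to reach, as a shift and turn from the pose commanded when the command began, along the tool's axes at that moment; what a row does not reach only later rows make up. A row lasts 1/12 s, in which the tool goes at most 0.0417 m and 0.125 rad, less where a joint would pass 70% of its speed; a pose out of reach is approached as far as the arm can. The fingers move at their own pace and stop on an object; FORCE is the grip in N (left out, the last holds). Time passes only in rows, so rows that do not move let the fingers close. It prints the time, the measured TCP pose, the force, the opening and the grip force at its end.
- env.get_obs(): the state, without advancing time (a new reading comes with each control period).
- env.snapshot(name): name is "side" or "top" or "wrist"; returns the picture (384x512x3 uint8, red, green, blue); there is no depth.
- env.camera_params(name): a dict with "fx", "fy", "cx", "cy" (pixels), "k1" (the pictures are not rectified: a ray, as slopes to the right and down, at radius r is drawn at 1 + k1 r^2 times it, then the intrinsics apply), "R" (3x3) and "t" (3): a world point X has camera coordinates R X + t; the wrist camera has in their place "hand_eye" (4x4, takes a point from camera to tool coordinates, whose origin is the TCP and whose axes are the flange's). Camera axes: x right, y down, z forward; pixel columns grow to the right and rows downward; lengths in m; the calibration is good to about 2 mm. A picture is of the moment at which its call begins: read the wrist's pose just before it. camera_params takes no time and is no camera call.
- env.close_job(): hands the job in; it is judged then, once.
The state is a dict: "clock": time; "joints": joint angles; "joint_velocities": joint speeds; "joint_efforts": joint torques, N m; "ee_pos": TCP position; "tcp_rot": TCP orientation; "ft_force": force on the tool from outside, world axes, zero at the start; "moment": the same for the moment, N m; "opening": finger opening in m; "grasp_force": force on a finger pad.
Only numpy, scipy, OpenCV 4.12 (cv2) and the standard library are available. Lean on these libraries where they do the work, as an engineer would, in place of code of your own. Each camera call takes 0.05 s, during which the arm holds its last target. There are 200 camera calls.

## Working session

There is one attempt and no reset: what is moved stays moved. The work goes in short steps, Python scripts to look and compute and a shell command to move; the robot and the scene stay as the last step left them, time stands still between calls to the robot, and variables do not carry over. Pictures are saved under pics/ and viewed, at most 10 in all, crops included, and the job is handed in when it is done.

```bash
ls; mkdir -p pics
python3 - <<'E'
from cell import env
import cv2,numpy as np
o=env.get_obs();print(o)
for n in("top","side"):
    cv2.imwrite(f"pics/{n}0.png",env.snapshot(n)[:,:,::-1])
    print(n,env.camera_params(n))
print(env.camera_params("wrist"))
E
```

```text
cell.py
pics
steer.py
{'clock': 0.0, 'joints': array([-1.33878515,  0.62931942,  0.03844432,  1.51834202, -0.02701539,
        0.99630108, -0.01997091]), 'joint_velocities': array([-0.00041383,  0.00040625, -0.00061685,  0.00057728,  0.00132569,
        0.00171319,  0.00105555]), 'joint_efforts': array([ 4.12988375e-04, -5.49704468e+01,  1.14355467e+00, -1.86635202e+01,
       -5.22274082e-02,  2.35662796e-02,  1.37453185e-04]), 'ee_pos': array([0.19050454, 0.62076922, 0.20457979]), 'tcp_rot': array([-1.31932662e-04,  1.48346270e-01,  9.88935047e-01, -9.16540880e-04]), 'ft_force': array([-0.73997257, -0.3492306 ,  0.11164962]), 'moment': array([ 0.02945681,  0.05397267, -0.00270118]), 'grasp_force': 0.0, 'opening': 0.09373355351881142}
top {'fx': 370.8321489882437, 'fy': 370.8321489882437, 'cx': 256.33745623094086, 'cy': 195.0880040915654, 'k1': 0.02987229314085451, 'R': array([[-0.01564196, -0.99987436,  0.00256962],
       [-0.97972234,  0.0148132 , -0.19981169],
       [ 0.19974852, -0.00564296, -0.97983095]]), 't': array([0.04488036, 0.57105116, 1.41295357])}
side {'fx': 378.9559098844455, 'fy': 378.9559098844455, 'cx': 254.12858299250215, 'cy': 200.33235235359325, 'k1': 0.007509668407307055, 'R': array([[ 0.72833893, -0.68512085, -0.01148152],
       [-0.49647516, -0.51609651, -0.6979662 ],
       [ 0.47226562,  0.51405624, -0.71603866]]), 't': array([-0.39682455,  0.37785859,  1.26136743])}
{'fx': 296.34929797473734, 'fy': 296.34929797473734, 'cx': 259.10848141281656, 'cy': 187.36175983861247, 'k1': -0.058761085403153064, 'hand_eye': array([[-1.12001938e-03, -9.71885788e-01, -2.35450125e-01,
         6.90636185e-02],
       [ 9.99998524e-01, -1.39523485e-03,  1.00229802e-03,
         8.10039069e-04],
       [-1.30262742e-03, -2.35448655e-01,  9.71885916e-01,
        -1.79521401e-01],
       [ 0.00000000e+00,  0.00000000e+00,  0.00000000e+00,
         1.00000000e+00]])}
```

View pics/top0.png

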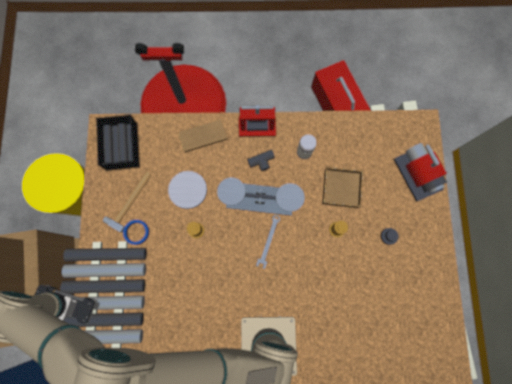

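View pics/side0.png

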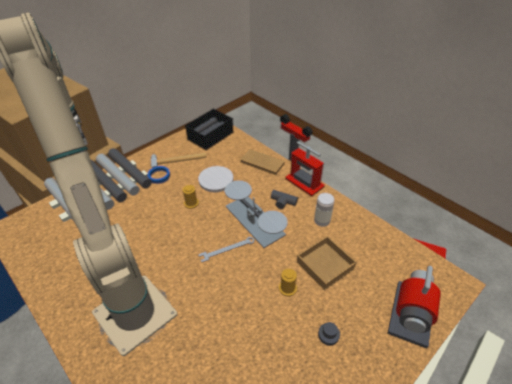

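```bash
nproc
```

```text
4
```
Write helper: ray to plane. Valve: yellow mask in top; the centroid of hex top at z=0.09... The visible blob includes side. Use both views triangulation? Better: top view and foot. Later refine with wrist camera. Estimate: the top-face hex... Use wrist view for fine. Let's compute all with rough planes, blob centroid at mid-height ~0.06.

The top view shows the plate (187,189), left pan (231,192), right pan (290,198), carton (342,187) and the valves at about (194,229) and (339,228). The side view shows the same layout with nothing in the way.

Create h.py:
```python
from cell import env
import cv2,numpy as np
from scipy.spatial.transform import Rotation as Ro
def ray(n,uv,o=None):
    p=env.camera_params(n)
    d=(np.array(uv,float)-[p["cx"],p["cy"]])/[p["fx"],p["fy"]]
    s=d.copy()
    for _ in range(20): s=d/(1+p["k1"]*(s@s))
    v=np.array([*s,1])
    if n=="wrist":
        R=rot(o);H=p["hand_eye"]
        return R@H[:3,3]+o["ee_pos"],R@H[:3,:3]@v
    return -p["R"].T@p["t"],p["R"].T@v
def plane(n,uv,z,o=None):
    c,d=ray(n,uv,o);return c+d*(z-c[2])/d[2]
def tri(rs):
    A=np.zeros((3,3));b=np.zeros(3)
    for c,d in rs:
        d=d/np.linalg.norm(d);P=np.eye(3)-np.outer(d,d);A+=P;b+=P@c
    x=np.linalg.solve(A,b);return x
def rot(o):
    q=o["tcp_rot"];return Ro.from_quat([q[1],q[2],q[3],q[0]]).as_matrix()
def blobs(m,amin):
    n,l,s,c=cv2.connectedComponentsWithStats(m.astype(np.uint8))
    return [(c[i].round(1),s[i].tolist()) for i in range(1,n) if s[i,4]>=amin]
def go(x,y,z,yaw=None):
    """shift in tool axes to world target"""
    o=env.get_obs();R=rot(o)
    print("t",round(o["clock"],2),"tcp",o["ee_pos"].round(4),"F",o["ft_force"].round(2),"yaw_y",np.degrees(np.arctan2(R[1,1],R[0,1])).round(1))
    print("shift",(R.T@(np.array([x,y,z])-o["ee_pos"])).round(4))
```

Run:
```python
from h import *
np.set_printoptions(suppress=True,precision=4)
o=env.get_obs();print(rot(o))
V={}
for n in("top","side"):
    im=cv2.imread(f"pics/{n}0.png");h=cv2.cvtColor(im,cv2.COLOR_BGR2HSV)
    box=(slice(215,245),slice(170,360)) if n=="top" else (slice(180,300),slice(175,305))
    m=np.zeros(h.shape[:2],bool)
    m[box]=((h[...,0]>18)&(h[...,0]<32)&(h[...,1]>170))[box]
    print(n,blobs(m,25))
    g=np.zeros(h.shape[:2],bool)
    g[160:240,165:310]=((h[...,1]<60)&(h[...,2]>130))[160:240,165:310]
    print(" grey",blobs(g,80))
for n,u,z in[("plate",(187,189),.02),("L",(231,192),.096),("R",(290,198),.096),("carton",(342,187),.03),("va",(194,229),.06),("vb",(339,228),.06)]:
    print(n,plane("top",u,z))
im=cv2.imread("pics/top0.png")[150:250,160:380];im2=cv2.imread("pics/side0.png")[150:300,170:370]
cv2.imwrite("pics/c.png",np.vstack([cv2.resize(im,(660,300),interpolation=cv2.INTER_CUBIC),cv2.resize(im2,(660,300*0+300),interpolation=cv2.INTER_CUBIC)]))
```

```text
[[-0.956   0.2934 -0.0004]
 [ 0.2934  0.956  -0.0016]
 [-0.     -0.0016 -1.    ]]
top []
 grey [(array([187.1, 189.3]), [168, 171, 39, 38, 1179]), (array([261.2, 198.1]), [217, 177, 88, 63, 2168])]
side [(array([189.8, 196. ]), [183, 185, 15, 23, 193]), (array([287.9, 281.8]), [279, 269, 17, 27, 311])]
 grey [(array([242.9, 202.5]), [198, 166, 89, 74, 2204])]
plate [0.6089 0.3181 0.02  ]
L [0.5775 0.134  0.096 ]
R [ 0.5504 -0.0932  0.096 ]
carton [ 0.6055 -0.3119  0.03  ]
va [0.4405 0.2801 0.06  ]
vb [ 0.4359 -0.2829  0.06  ]
```

View pics/c.png

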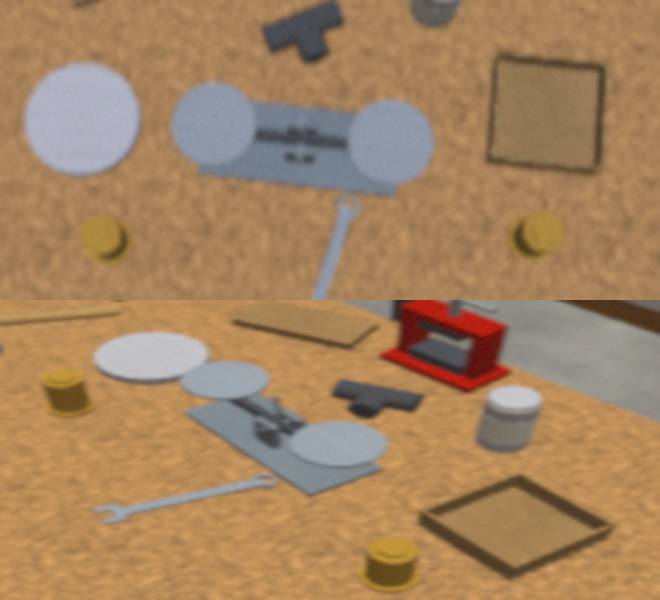

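Enlarged, the valve tops are at top-view (194.3,228.5) and (341,228). The pans are at (231.3,191.3) and (290.3,197.3). The base, wrench and carton are all clear of the grasp paths. I'll triangulate with the side view.

Run:
```python
from h import *
np.set_printoptions(suppress=True,precision=4)
for n,t,s in[("L",(231.3,191.3),(238.2,190)),("R",(290.3,197.3),(272.4,221.5)),("va",(194.3,228.5),(189.8,188.5)),("vb",(341,228),(288.6,273))]:
    print(n,tri([ray("top",t),ray("side",s)]), plane("top",t,.09)if n[0]=='v' else plane("top",t,.096))
go(.438,.280,.20)
```

```text
L [0.5821 0.1331 0.0889] [0.5803 0.1329 0.096 ]
R [ 0.5511 -0.0934  0.1066] [ 0.5532 -0.0945  0.096 ]
va [0.4404 0.2722 0.0951] [0.439  0.2741 0.09  ]
vb [ 0.4334 -0.283   0.0981] [ 0.4325 -0.2837  0.09  ]
t 0.1 tcp [0.1905 0.6209 0.2047] F [-0.41  0.84 -0.6 ] yaw_y 72.9
shift [-0.3366 -0.2532  0.0051]
```

```bash
python3 steer.py '0.094 -.032 -.0244 0 0; 0.094 -.064 -.0488 0 0; 0.094 -.096 -.0732 0 0; 0.094 -.128 -.0976 0 0; 0.094 -.16 -.122 0 0'
python3 steer.py '0.094 -.032 -.0244 0 0; 0.094 -.064 -.0488 0 0; 0.094 -.096 -.0732 0 0; 0.094 -.128 -.0976 0 0; 0.094 -.16 -.122 0 0'
python3 steer.py '0.094 -.0194 -.0148 0 0; 0.094 -.0194 -.0148 0 0'
python3 - <<'E'
from h import *
go(.439,.274,.045)
o=env.get_obs();im=env.snapshot("wrist")[:,:,::-1]
cv2.imwrite("pics/w1.png",im)
print(o["joints"].round(2))
for z in(.09,):
  p=env.camera_params("wrist")
  R=rot(o);H=p["hand_eye"]
  for X in([.439,.274,.09],[.439,.274,0]):
    c=H[:3,:3].T@(R.T@(np.array(X)-o["ee_pos"])-H[:3,3]);s=c[:2]/c[2];s=s*(1+p["k1"]*(s@s));print(s*p["fx"]+[p["cx"],p["cy"]])
E
```

```text
clock: 0.52
ee_pos: [0.3084, 0.4559, 0.2052]
tcp_rot: [-0.0, 0.148, 0.989, -0.0]
ft_force: [0.6, 0.3, -0.1]
opening: 0.0943
grasp_force: 0.0
clock: 0.93
ee_pos: [0.4256, 0.2924, 0.2053]
tcp_rot: [-0.0, 0.148, 0.989, -0.0]
ft_force: [0.8, -0.5, 0.2]
opening: 0.094
grasp_force: 0.0
clock: 1.1
ee_pos: [0.4429, 0.268, 0.2054]
tcp_rot: [0.001, 0.153, 0.988, -0.002]
ft_force: [-0.7, -0.7, -0.7]
opening: 0.0941
grasp_force: 0.0
t 1.1 tcp [0.4429 0.268  0.2054] F [-0.71 -0.69 -0.74] yaw_y 72.4
shift [0.006  0.005  0.1603]
[-0.64  0.44  0.06  1.88 -0.03  0.82  0.7 ]
[262.81616121 179.49727629]
[262.08049173 164.94812645]
```

View pics/w1.png

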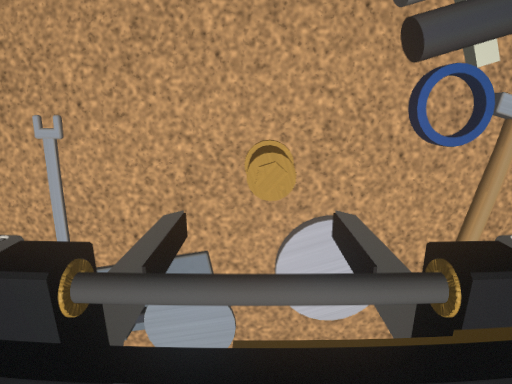

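The wrist view shows the valve's top face at about (271,177), near the predicted position, and the gap between the fingers is clear.

Run:
```python
from h import *
o=env.get_obs();v=plane("wrist",(271,177),.088,o);print(v, plane("wrist",(269,147),.004,o))
go(*v[:2],.045)
```

```text
[0.43723005 0.28613588 0.088     ] [0.41648808 0.29322613 0.004     ]
t 1.15 tcp [0.4409 0.2712 0.2053] F [0.39 0.36 0.11] yaw_y 72.6
shift [0.0081 0.0133 0.1603]
```

Run:
```python
from h import *
o=env.get_obs();im=env.snapshot("wrist")[:,:,::-1].copy();cv2.imwrite("pics/w2.png",im)
h=cv2.cvtColor(im,cv2.COLOR_BGR2HSV);c=h[110:220,220:320]
m=np.zeros(h.shape[:2],bool);m[110:220,220:320]=((c[...,0]>17)&(c[...,0]<34)&(c[...,1]>180))
print(blobs(m,100), h[180,271],h[150,300],h[146,271])
go(.439,.274,.045)
for u in((271,177),(266,180)):print(plane("wrist",u,.088,o))
cv2.imwrite("pics/w2c.png",cv2.resize(im[110:220,200:340],None,fx=5,fy=5))
```

```text
[] [ 19 155 173] [ 16 125 133] [ 19 155 176]
t 1.2 tcp [0.4395 0.2736 0.2053] F [0.35 0.22 0.29] yaw_y 72.8
shift [0.0005 0.0003 0.1603]
[0.43723534 0.28613933 0.088     ]
[0.4386957  0.28033856 0.088     ]
```

View pics/w2c.png

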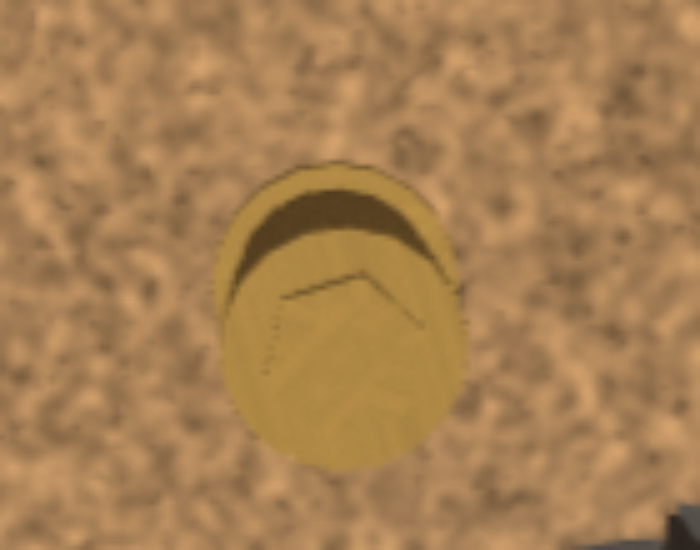

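The crop shows the barrel's top circle centred at (269,180) and the foot circle at about (267,167).

Run:
```python
from h import *
o=env.get_obs();print(o["ee_pos"],plane("wrist",(269,180),.085,o),plane("wrist",(267.3,166.7),.004,o))
go(.439,.281,.045)
```

```text
[0.43945865 0.27356707 0.20525121] [0.4386719  0.28566784 0.085     ] [0.43859808 0.28621512 0.004     ]
t 1.2 tcp [0.4395 0.2736 0.2053] F [0.35 0.22 0.29] yaw_y 72.8
shift [0.0025 0.007  0.1603]
```

```bash
python3 steer.py '0.094 .0028 .0091 .04 0; 0.094 .0028 .0091 .08 0; 0.094 .0028 .0091 .12 0; 0.094 .0028 .0091 .16 0; 0.094 .0028 .0091 .16 0'
python3 steer.py '0.05 0 0 0 0; 0.04 0 0 0 0; 0.04 0 0 0 0; 0.04 0 0 0 0; 0.04 0 0 0 0' 35
```

```text
clock: 1.62
ee_pos: [0.4326, 0.2826, 0.038]
tcp_rot: [-0.006, 0.147, 0.989, -0.005]
ft_force: [-0.7, -0.0, -1.3]
opening: 0.0944
grasp_force: 0.0
clock: 2.03
ee_pos: [0.4404, 0.285, 0.0478]
tcp_rot: [0.002, 0.148, 0.989, 0.002]
ft_force: [0.4, 0.2, -0.6]
opening: 0.0639
grasp_force: 0.0
```

```bash
python3 steer.py '0.04 0 0 0 0; 0.04 0 0 0 0; 0.04 0 0 0 0; 0.04 0 0 0 0; 0.04 0 0 0 0'
```

```text
clock: 2.45
ee_pos: [0.4392, 0.2829, 0.0463]
tcp_rot: [0.0, 0.149, 0.989, -0.0]
ft_force: [-1.0, -4.8, 9.0]
opening: 0.0511
grasp_force: 35.0
```

```bash
python3 steer.py '0.04 0 0 -.02 0; 0.04 0 0 -.06 0; 0.04 0 0 -.1 0; 0.04 0 0 -.135 0; 0.04 0 0 -.145 0'
python3 steer.py '0.04 0 0 0 0; 0.04 -.018 -.01 0 0; 0.04 -.054 -.03 0 0; 0.04 -.09 -.051 0 0; 0.04 -.126 -.071 0 0'
python3 steer.py '0.04 -.03 -.017 0 0; 0.04 -.045 -.026 0 0; 0.04 -.054 -.031 0 0; 0.04 -.054 -.031 0 0; 0.04 -.054 -.031 0 0'
python3 - <<'E'
from h import *
o=env.get_obs();go(.581,.133,.135)
cv2.imwrite("pics/s1.png",env.snapshot("side")[:,:,::-1])
E
```

```text
clock: 2.87
ee_pos: [0.4414, 0.2855, 0.1951]
tcp_rot: [0.003, 0.148, 0.989, 0.003]
ft_force: [1.1, 0.7, -5.7]
opening: 0.0511
grasp_force: 34.9
clock: 3.28
ee_pos: [0.5376, 0.1775, 0.1873]
tcp_rot: [-0.002, 0.147, 0.989, -0.001]
ft_force: [1.1, 0.6, -4.8]
opening: 0.0512
grasp_force: 34.9
clock: 3.7
ee_pos: [0.5794, 0.1345, 0.1884]
tcp_rot: [-0.002, 0.148, 0.989, -0.0]
ft_force: [0.1, 0.8, -4.9]
opening: 0.0508
grasp_force: 34.9
t 3.7 tcp [0.5794 0.1345 0.1884] F [ 0.06  0.77 -4.93] yaw_y 73.0
shift [-0.0022 -0.0009  0.0534]
```

Run:
```python
from h import *
a=cv2.imread("pics/s1.png")[130:250,180:310];b=env.snapshot("top")[:,:,::-1][140:240,170:300]
cv2.imwrite("pics/s1c.png",np.hstack([cv2.resize(a,(390,360),interpolation=cv2.INTER_CUBIC),cv2.resize(b,(390,360),interpolation=cv2.INTER_CUBIC)]))
```

```text
(no output)
```

View pics/s1c.png

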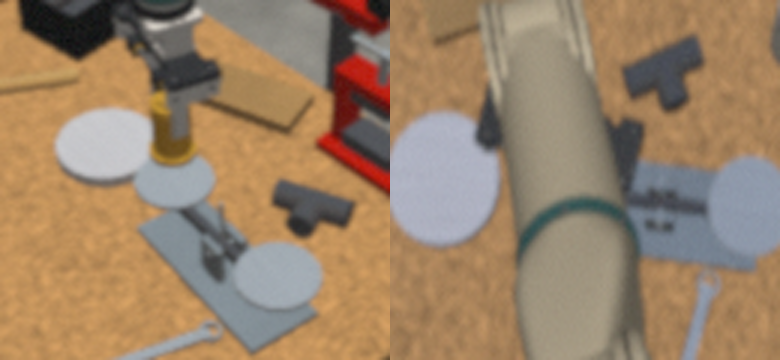

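The held valve's foot in the side view is at about (237.7,181), above the left pan centre at (238.3,190). I'll check the vertical projection of both.

Run:
```python
from h import *
print(plane("side",(237.7,181),.142),plane("side",(238.3,190),.09),plane("side",(238.3,190),.085))
go(.581,.134,.137)
```

```text
[0.58026304 0.13023801 0.142     ] [0.58201568 0.13187791 0.09      ] [0.5852846  0.13587447 0.085     ]
t 3.8 tcp [0.5793 0.1361 0.1894] F [ 0.05  0.31 -4.55] yaw_y 73.1
shift [-0.0024 -0.0015  0.0524]
```

```bash
python3 steer.py '0.04 -.002 0 .015 0; 0.04 -.002 0 .035 0; 0.04 -.002 0 .045 0; 0.04 -.002 0 .049 0; 0.04 -.002 0 .049 0'
python3 steer.py '0.04 0 0 .003 0; 0.04 0 0 .006 0; 0.04 0 0 .009 0; 0.04 0 0 .012 0; 0.04 0 0 .012 0'
```

```text
clock: 4.22
ee_pos: [0.5818, 0.134, 0.1405]
tcp_rot: [-0.001, 0.147, 0.989, -0.0]
ft_force: [-0.2, -0.1, -5.4]
opening: 0.0509
grasp_force: 34.9
clock: 4.63
ee_pos: [0.5832, 0.1329, 0.1292]
tcp_rot: [-0.0, 0.148, 0.989, -0.0]
ft_force: [0.1, -0.8, -4.0]
opening: 0.0507
grasp_force: 34.9
```

```bash
python3 steer.py '0.04 0 0 .001 0; 0.04 0 0 .002 0; 0.04 0 0 .002 0; 0.04 0 0 .002 0'; python3 steer.py '0.04 0 0 .001 0; 0.04 0 0 .0015 0; 0.04 0 0 .0015 0; 0.04 0 0 .0015 0'
```

```text
clock: 4.97
ee_pos: [0.5833, 0.1329, 0.1276]
tcp_rot: [0.0, 0.148, 0.989, -0.0]
ft_force: [-0.5, -1.0, -2.5]
opening: 0.0511
grasp_force: 35.0
clock: 5.3
ee_pos: [0.5834, 0.1328, 0.1273]
tcp_rot: [0.0, 0.149, 0.989, 0.0]
ft_force: [-2.9, -1.1, 5.8]
opening: 0.051
grasp_force: 35.0
```

```bash
python3 steer.py '0.04 0 0 -.0005 0; 0.055 0 0 -.0005 0; 0.065 0 0 -.0005 0; 0.094 0 0 -.0005 0; 0.094 0 0 -.0005 0'
python3 steer.py '0.094 0 0 0 0; 0.094 0 0 0 0; 0.094 0 0 -.02 0; 0.094 0 0 -.06 0; 0.094 0 0 -.1 0'
python3 - <<'E'
from h import *
go(.434,-.280,.235)
E
```

```text
clock: 5.72
ee_pos: [0.5837, 0.1335, 0.1266]
tcp_rot: [0.0, 0.148, 0.989, 0.0]
ft_force: [0.2, -0.4, -1.0]
opening: 0.0713
grasp_force: 0.0
clock: 6.13
ee_pos: [0.582, 0.1328, 0.2263]
tcp_rot: [-0.002, 0.148, 0.989, -0.001]
ft_force: [1.1, -0.2, 0.4]
opening: 0.0938
grasp_force: 0.0
t 6.13 tcp [0.582  0.1328 0.2263] F [ 1.07 -0.24  0.42] yaw_y 72.9
shift [ 0.0204 -0.438  -0.0078]
```

```bash
python3 steer.py '0.094 0 -.03 -.01 0; 0.094 .002 -.07 -.01 0; 0.094 .004 -.11 -.01 0; 0.094 .006 -.15 -.01 0; 0.094 .008 -.19 -.01 0'
python3 steer.py '0.094 .002 -.04 0 0; 0.094 .004 -.08 0 0; 0.094 .006 -.12 .005 0; 0.094 .008 -.16 .01 0; 0.094 .01 -.2 .02 0'
python3 steer.py '0.094 .002 -.03 .01 0; 0.094 .002 -.045 .02 0; 0.094 .002 -.048 .02 0; 0.094 .002 -.048 .02 0;0.094 .002 -.048 .02 0'
python3 - <<'E'
from h import *
go(.434,-.280,.046)
o=env.get_obs();im=env.snapshot("wrist")[:,:,::-1].copy();print(o["joints"].round(2))
p=env.camera_params("wrist");R=rot(o);H=p["hand_eye"];X=[.433,-.282,.06]
c=H[:3,:3].T@(R.T@(np.array(X)-o["ee_pos"])-H[:3,3]);s=c[:2]/c[2];s=s*(1+p["k1"]*(s@s));u=s*p["fx"]+[p["cx"],p["cy"]]
print(u);cv2.imwrite("pics/w3.png",im)
x0,y0=(u-60).astype(int);x0=max(x0,0);y0=max(y0,0);print(x0,y0)
cv2.imwrite("pics/w3c.png",cv2.resize(im[y0:y0+120,x0:x0+140],None,fx=5,fy=5))
E
```

```text
clock: 6.55
ee_pos: [0.5191, -0.0477, 0.2367]
tcp_rot: [0.0, 0.148, 0.989, 0.0]
ft_force: [0.5, -1.0, 0.4]
opening: 0.094
grasp_force: 0.0
clock: 6.97
ee_pos: [0.4515, -0.2365, 0.2172]
tcp_rot: [0.001, 0.148, 0.989, -0.0]
ft_force: [0.6, 0.0, -0.6]
opening: 0.0943
grasp_force: 0.0
clock: 7.38
ee_pos: [0.4366, -0.2786, 0.1968]
tcp_rot: [0.0, 0.148, 0.989, 0.0]
ft_force: [0.4, 0.4, 0.6]
opening: 0.0938
grasp_force: 0.0
t 7.38 tcp [ 0.4366 -0.2786  0.1968] F [0.39 0.36 0.58] yaw_y 73.0
shift [ 0.0021 -0.0023  0.1508]
[ 0.44  0.45  0.11  1.9  -0.07  0.8   1.86]
[253.96296768 178.3811015 ]
193 118
```

View pics/w3c.png

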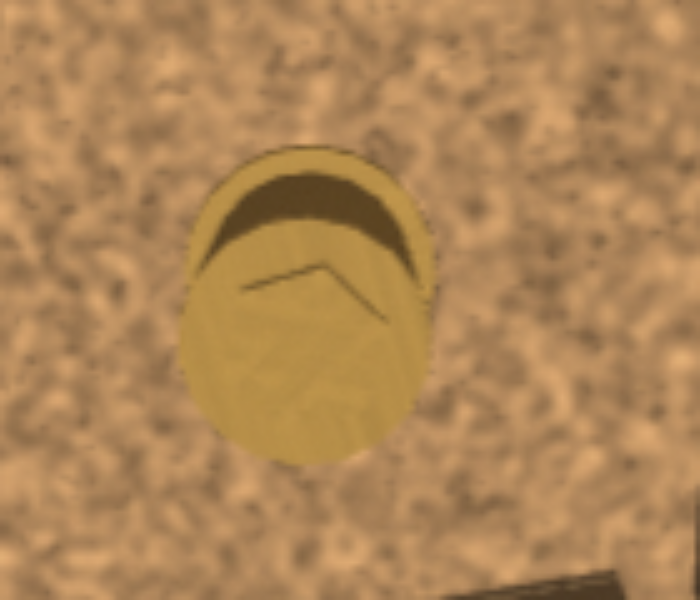

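The second valve's top circle is centred at about (254.2,186.4), with its foot at about (255.4,171.8).

Run:
```python
from h import *
o=env.get_obs();v=plane("wrist",(254.2,186.4),.085,o);print(v,plane("wrist",(255.4,171.8),.004,o))
go(v[0],v[1],.046)
```

```text
[ 0.43645759 -0.28198229  0.085     ] [ 0.43681893 -0.28166492  0.004     ]
t 7.43 tcp [ 0.4369 -0.2782  0.197 ] F [0.25 0.69 0.47] yaw_y 73.1
shift [-0.0005 -0.0039  0.151 ]
```

```bash
python3 steer.py '0.094 0 -.004 .04 0; 0.094 0 -.004 .08 0; 0.094 0 -.004 .12 0; 0.094 0 -.004 .145 0; 0.094 0 -.004 .15 0'
python3 steer.py '0.094 0 0 0 0; 0.094 0 0 0 0; 0.04 0 0 0 0; 0.04 0 0 0 0; 0.04 0 0 0 0' 35
python3 steer.py '0.04 0 0 0 0; 0.04 0 0 0 0; 0.04 0 0 0 0; 0.04 0 0 0 0; 0.04 0 0 0 0'
python3 steer.py '0.04 0 0 0 0; 0.04 0 0 0 0; 0.04 0 0 0 0'
```

```text
clock: 7.85
ee_pos: [0.4334, -0.2802, 0.0432]
tcp_rot: [-0.003, 0.147, 0.989, 0.002]
ft_force: [-0.5, 0.6, 0.9]
opening: 0.0938
grasp_force: 0.0
clock: 8.27
ee_pos: [0.4355, -0.2841, 0.048]
tcp_rot: [0.001, 0.148, 0.989, -0.001]
ft_force: [-0.3, 1.3, 0.5]
opening: 0.0775
grasp_force: 0.0
clock: 8.68
ee_pos: [0.4345, -0.2838, 0.0466]
tcp_rot: [0.0, 0.148, 0.989, -0.0]
ft_force: [-0.9, 0.2, 3.0]
opening: 0.051
grasp_force: 35.0
clock: 8.93
ee_pos: [0.4344, -0.2838, 0.0466]
tcp_rot: [0.0, 0.148, 0.989, -0.0]
ft_force: [-0.8, 0.3, 3.3]
opening: 0.0509
grasp_force: 35.0
```

```bash
python3 steer.py '0.04 0 0 -.02 0; 0.04 0 0 -.06 0; 0.04 0 0 -.1 0; 0.04 0 0 -.14 0; 0.04 0 0 -.155 0'
python3 steer.py '0.04 0 0 0 0; 0.04 -.005 .019 0 0; 0.04 -.015 .057 0 0; 0.04 -.025 .095 0 0; 0.04 -.035 .133 0 0'
python3 steer.py '0.04 -.01 .038 0 0; 0.04 -.018 .068 0 0; 0.04 -.0217 .083 0 0; 0.04 -.0217 .083 0 0; 0.04 -.0217 .083 0 0'
python3 - <<'E'
from h import *
go(.552,-.094,.157)
cv2.imwrite("pics/s2.png",env.snapshot("side")[:,:,::-1])
a=cv2.imread("pics/s2.png")[120:260,180:320]
cv2.imwrite("pics/s2c.png",cv2.resize(a,None,fx=4,fy=4,interpolation=cv2.INTER_CUBIC))
E
```

```text
clock: 9.35
ee_pos: [0.4356, -0.2844, 0.2052]
tcp_rot: [0.002, 0.148, 0.989, -0.001]
ft_force: [1.8, -1.4, -7.2]
opening: 0.0512
grasp_force: 35.0
clock: 9.77
ee_pos: [0.5052, -0.1648, 0.1984]
tcp_rot: [-0.003, 0.149, 0.989, 0.0]
ft_force: [0.8, 0.3, -7.3]
opening: 0.0507
grasp_force: 35.0
clock: 10.18
ee_pos: [0.5501, -0.092, 0.1981]
tcp_rot: [-0.003, 0.147, 0.989, -0.0]
ft_force: [-1.1, -0.7, -8.1]
opening: 0.0511
grasp_force: 35.0
t 10.18 tcp [ 0.5501 -0.092   0.1981] F [-1.05 -0.66 -8.08] yaw_y 73.1
shift [-0.0027 -0.0013  0.0411]
```

View pics/s2c.png

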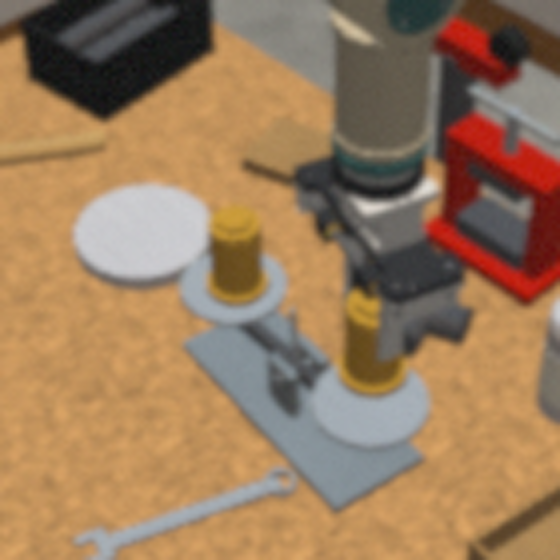

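The first valve stands upright on the left pan. The second valve's foot, at (272.8,214.5), hangs over the raised right pan's centre at (272.8,220.5).

```bash
python3 steer.py '0.04 -.002 0 .01 0; 0.04 -.002 0 .025 0; 0.04 -.002 0 .033 0; 0.04 -.002 0 .035 0; 0.04 -.002 0 .035 0'
python3 steer.py '0.04 0 0 .002 0; 0.04 0 0 .003 0; 0.04 0 0 .004 0; 0.04 0 0 .004 0; 0.04 0 0 .004 0'
```

```text
clock: 10.65
ee_pos: [0.5526, -0.095, 0.1651]
tcp_rot: [-0.002, 0.149, 0.989, -0.0]
ft_force: [0.0, 0.2, -7.5]
opening: 0.0509
grasp_force: 35.0
clock: 11.07
ee_pos: [0.5541, -0.0943, 0.1627]
tcp_rot: [0.0, 0.148, 0.989, 0.0]
ft_force: [-0.5, -0.1, -7.6]
opening: 0.0512
grasp_force: 35.0
```

```bash
python3 steer.py '0.04 0 0 .001 0; 0.04 0 0 .002 0; 0.04 0 0 .003 0; 0.04 0 0 .003 0;0.04 0 0 .003 0'
python3 steer.py '0.04 0 0 .001 0; 0.04 0 0 .002 0; 0.04 0 0 .002 0; 0.04 0 0 .002 0'
```

```text
clock: 11.48
ee_pos: [0.5539, -0.0944, 0.1593]
tcp_rot: [-0.0, 0.148, 0.989, 0.0]
ft_force: [-0.5, 0.2, -7.9]
opening: 0.0509
grasp_force: 35.0
clock: 11.82
ee_pos: [0.5543, -0.0945, 0.1576]
tcp_rot: [0.0, 0.148, 0.989, -0.0]
ft_force: [1.9, -0.2, -6.2]
opening: 0.0506
grasp_force: 35.0
```

```bash
python3 steer.py '0.04 0 0 .0007 0; 0.04 0 0 .0007 0; 0.04 0 0 .0007 0'; python3 steer.py '0.04 0 0 .0007 0; 0.04 0 0 .0007 0; 0.04 0 0 .0007 0'
```

```text
clock: 12.07
ee_pos: [0.5544, -0.0946, 0.1572]
tcp_rot: [0.001, 0.148, 0.989, -0.0]
ft_force: [-0.3, -0.2, -2.3]
opening: 0.0509
grasp_force: 35.0
clock: 12.32
ee_pos: [0.5544, -0.0947, 0.1563]
tcp_rot: [0.001, 0.148, 0.989, -0.0]
ft_force: [1.1, -1.3, -2.3]
opening: 0.0506
grasp_force: 35.0
```

```bash
python3 steer.py '0.04 0 0 .003 0; 0.04 0 0 .006 0; 0.04 0 0 .009 0; 0.04 0 0 .012 0; 0.04 0 0 .015 0'; python3 steer.py '0.04 0 0 .003 0; 0.04 0 0 .006 0; 0.04 0 0 .009 0; 0.04 0 0 .011 0; 0.04 0 0 .011 0'; python3 steer.py '0.04 0 0 .001 0; 0.04 0 0 .002 0; 0.04 0 0 .002 0'
```

```text
clock: 12.73
ee_pos: [0.5542, -0.0952, 0.1408]
tcp_rot: [0.0, 0.149, 0.989, -0.0]
ft_force: [0.8, -3.3, -0.1]
opening: 0.0509
grasp_force: 35.0
clock: 13.15
ee_pos: [0.5535, -0.0939, 0.1293]
tcp_rot: [-0.001, 0.148, 0.989, 0.0]
ft_force: [1.1, -2.2, -3.1]
opening: 0.0507
grasp_force: 35.0
clock: 13.4
ee_pos: [0.5539, -0.0938, 0.1278]
tcp_rot: [-0.0, 0.148, 0.989, 0.0]
ft_force: [1.5, -1.5, -3.2]
opening: 0.051
grasp_force: 35.0
```

```bash
python3 steer.py '0.04 0 0 .001 0; 0.04 0 0 .0015 0; 0.04 0 0 .0015 0; 0.04 0 0 .0015 0'
```

```text
clock: 13.73
ee_pos: [0.5543, -0.0939, 0.1276]
tcp_rot: [0.0, 0.148, 0.989, 0.0]
ft_force: [0.5, -1.0, 5.3]
opening: 0.0512
grasp_force: 35.0
```

Seated at the stop. Let go, wait, and see which pan is down.

```bash
python3 steer.py '0.04 0 0 -.0005 0; 0.055 0 0 -.0005 0; 0.065 0 0 -.0005 0; 0.094 0 0 -.0005 0; 0.094 0 0 -.0005 0'
python3 steer.py '0.094 0 0 0 0; 0.094 0 0 0 0; 0.094 0 0 -.02 0; 0.094 0 0 -.06 0; 0.094 0 0 -.1 0'
python3 steer.py '0.094 .03 -.02 0 0; 0.094 .06 -.04 0 0; 0.094 .09 -.06 0 0; 0.094 .12 -.08 0 0; 0.094 .12 -.08 0 0'
python3 steer.py '0.094 0 0 0 0;0.094 0 0 0 0;0.094 0 0 0 0;0.094 0 0 0 0;0.094 0 0 0 0'
python3 - <<'E'
from h import *
go(.552,-.094,.127)
s=env.snapshot("side")[:,:,::-1][130:250,200:320];t=env.snapshot("top")[:,:,::-1][150:230,205:325]
cv2.imwrite("pics/s3c.png",np.hstack([cv2.resize(s,(390,390),interpolation=cv2.INTER_CUBIC),cv2.resize(t,(400,390),interpolation=cv2.INTER_CUBIC)]))
E
```

```text
clock: 14.15
ee_pos: [0.5536, -0.0941, 0.1269]
tcp_rot: [-0.0, 0.148, 0.989, 0.0]
ft_force: [1.2, 0.4, -0.1]
opening: 0.0714
grasp_force: 0.0
clock: 14.57
ee_pos: [0.5525, -0.0942, 0.2269]
tcp_rot: [-0.002, 0.148, 0.989, -0.0]
ft_force: [0.8, 0.4, 0.5]
opening: 0.0938
grasp_force: 0.0
clock: 14.98
ee_pos: [0.4079, -0.1373, 0.2268]
tcp_rot: [-0.003, 0.151, 0.989, -0.0]
ft_force: [-0.8, 0.5, 1.0]
opening: 0.0938
grasp_force: 0.0
clock: 15.4
ee_pos: [0.4166, -0.1353, 0.2268]
tcp_rot: [-0.0, 0.148, 0.989, 0.0]
ft_force: [-0.3, 0.3, 0.1]
opening: 0.094
grasp_force: 0.0
t 15.4 tcp [ 0.4166 -0.1353  0.2268] F [-0.34  0.27  0.1 ] yaw_y 73.0
shift [-0.1174  0.0791  0.0998]
```

View pics/s3c.png

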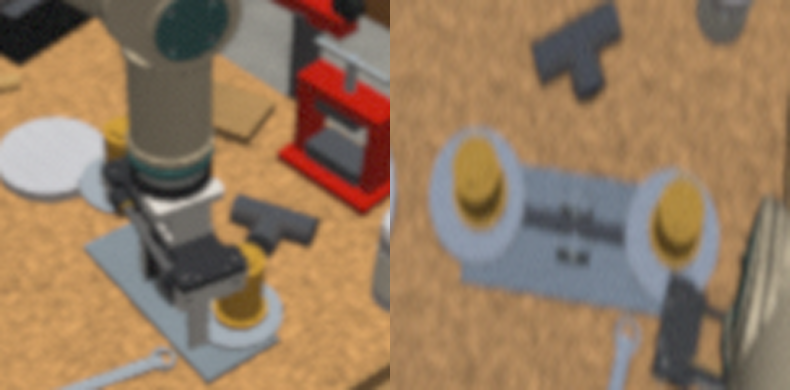

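The right pan is down: its centre moved from (272.8,220.5) to about (273.8,227) in the side view. The left pan is up. Wrist weight agrees (8 N against 5 N), so the right-hand valve is heavier. The lighter one goes to the carton first.

```bash
python3 steer.py '0.094 -.005 .02 -.025 0; 0.094 -.015 .057 -.025 0; 0.094 -.025 .095 -.025 0; 0.094 -.035 .133 -.025 0; 0.094 -.045 .17 -.025 0'
python3 steer.py '0.094 -.01 .038 0 0; 0.094 -.02 .076 0 0; 0.094 -.03 .113 0 0; 0.094 -.034 .13 0 0; 0.094 -.0359 .1357 0 0'
python3 steer.py '0.094 0 0 0 0; 0.094 0 0 0 0;0.094 0 0 0 0'
python3 - <<'E'
from h import *
go(.5835,.1333,.157)
for n,u,z in[("carton",(342.2,187.7),.045),("plate",(187.1,189.3),.02)]: print(n,plane("top",u,z))
E
```

```text
clock: 15.92
ee_pos: [0.5096, 0.0157, 0.2522]
tcp_rot: [0.0, 0.148, 0.989, 0.0]
ft_force: [0.7, 0.1, 0.6]
opening: 0.094
grasp_force: 0.0
clock: 16.33
ee_pos: [0.5836, 0.1377, 0.2511]
tcp_rot: [-0.0, 0.146, 0.989, 0.001]
ft_force: [-1.3, -1.0, -0.7]
opening: 0.0943
grasp_force: 0.0
clock: 16.58
ee_pos: [0.5822, 0.1304, 0.2521]
tcp_rot: [-0.0, 0.15, 0.989, -0.001]
ft_force: [0.1, 0.5, 0.0]
opening: 0.0939
grasp_force: 0.0
t 16.58 tcp [0.5822 0.1304 0.2521] F [0.14 0.5  0.03] yaw_y 72.8
shift [-0.0004  0.0033  0.0951]
carton [ 0.5992788  -0.30892922  0.045     ]
plate [0.60767212 0.31765085 0.02      ]
```

```bash
python3 steer.py '0.094 0 .002 .03 0; 0.094 0 .002 .065 0; 0.094 0 .002 .088 0; 0.094 0 .002 .094 0; 0.094 0 .002 .094 0'
python3 steer.py '0.094 0 0 0 0; 0.065 0 0 0 0; 0.055 0 0 0 0; 0.05 0 0 0 0; 0.045 0 0 0 0'
python3 steer.py '0.04 0 0 0 0; 0.04 0 0 0 0; 0.04 0 0 0 0; 0.04 0 0 0 0; 0.04 0 0 0 0'
python3 steer.py '0.04 0 0 0 0; 0.04 0 0 0 0; 0.04 0 0 0 0'
```

```text
clock: 17.0
ee_pos: [0.5819, 0.1329, 0.1569]
tcp_rot: [-0.002, 0.149, 0.989, -0.001]
ft_force: [0.3, 0.2, -0.1]
opening: 0.094
grasp_force: 0.0
clock: 17.42
ee_pos: [0.5839, 0.1349, 0.159]
tcp_rot: [0.001, 0.148, 0.989, 0.0]
ft_force: [0.9, 0.5, 0.9]
opening: 0.0708
grasp_force: 0.0
clock: 17.83
ee_pos: [0.5831, 0.1335, 0.1581]
tcp_rot: [-0.0, 0.149, 0.989, -0.001]
ft_force: [-1.5, -3.1, 1.6]
opening: 0.0509
grasp_force: 35.0
clock: 18.08
ee_pos: [0.5834, 0.1343, 0.158]
tcp_rot: [-0.0, 0.149, 0.989, -0.0]
ft_force: [-0.9, -2.5, 1.0]
opening: 0.0508
grasp_force: 35.0
```

```bash
python3 steer.py '0.04 0 0 -.015 0; 0.04 0 0 -.045 0; 0.04 0 0 -.085 0; 0.04 0 0 -.112 0; 0.04 0 0 -.12 0'
python3 steer.py '0.04 -.006 -.017 0 0; 0.04 -.018 -.052 0 0; 0.04 -.03 -.087 0 0; 0.04 -.042 -.121 0 0; 0.04 -.054 -.155 0 0'
python3 steer.py '0.04 -.012 -.034 0 0; 0.04 -.024 -.069 0 0; 0.04 -.036 -.103 0 0; 0.04 -.048 -.138 0 0; 0.04 -.06 -.172 0 0'
python3 steer.py '0.04 -.012 -.034 0 0; 0.04 -.024 -.069 0 0; 0.04 -.03 -.086 0 0; 0.04 -.0325 -.0935 0 0; 0.04 -.0325 -.0935 0 0'
python3 steer.py '0.04 0 0 0 0; 0.04 0 0 0 0;0.04 0 0 0 0'
python3 - <<'E'
from h import *
go(.600,-.310,.052)
im=env.snapshot("wrist")[:,:,::-1];s=env.snapshot("side")[:,:,::-1][190:300,280:380]
cv2.imwrite("pics/w4.png",np.hstack([cv2.resize(im,(480,360)),cv2.resize(s,(327,360))[:,:320]]))
E
```

```text
clock: 18.5
ee_pos: [0.5857, 0.1371, 0.2819]
tcp_rot: [0.003, 0.148, 0.989, 0.002]
ft_force: [0.5, 0.7, -5.4]
opening: 0.051
grasp_force: 34.9
clock: 18.92
ee_pos: [0.5884, -0.0295, 0.2757]
tcp_rot: [-0.002, 0.148, 0.989, 0.0]
ft_force: [1.6, 0.4, -5.5]
opening: 0.0512
grasp_force: 34.9
clock: 19.33
ee_pos: [0.5957, -0.2116, 0.2754]
tcp_rot: [-0.002, 0.148, 0.989, 0.001]
ft_force: [0.4, -0.2, -4.7]
opening: 0.0509
grasp_force: 34.9
clock: 19.75
ee_pos: [0.5988, -0.3119, 0.2752]
tcp_rot: [-0.002, 0.15, 0.989, 0.0]
ft_force: [-0.3, 1.2, -5.5]
opening: 0.0507
grasp_force: 34.9
clock: 20.0
ee_pos: [0.6008, -0.3073, 0.2777]
tcp_rot: [-0.0, 0.147, 0.989, 0.001]
ft_force: [0.5, -0.2, -4.2]
opening: 0.051
grasp_force: 34.9
t 20.0 tcp [ 0.6008 -0.3073  0.2777] F [ 0.51 -0.2  -4.18] yaw_y 73.1
shift [-1.000e-04 -3.200e-03  2.257e-01]
```

View pics/w4.png

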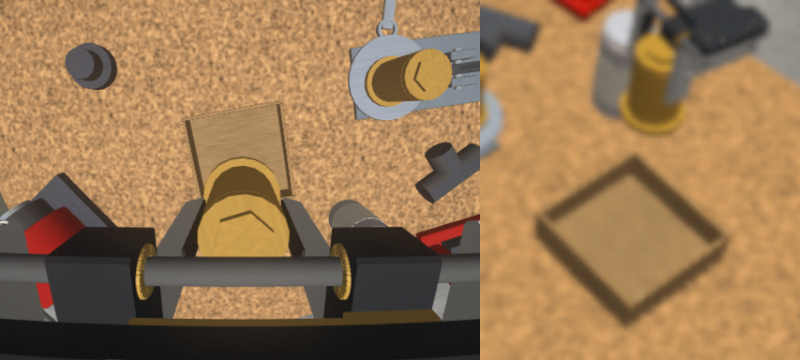

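Ten pictures used. The valve is upright in the grip, and the carton rim in the side view is centred at about (326,261). I'll cross-check that with the calibration.

Run:
```python
from h import *
print(plane("side",(326.2,261.4),.045))
o=env.get_obs();k=512/480
print([plane("wrist",(a*k,b*k),.045,o) for a,b in((185,122),(280,104))])
go(.600,-.310,.052)
```

```text
[ 0.59487482 -0.32079466  0.045     ]
[array([ 0.52838142, -0.3734936 ,  0.045     ]), array([ 0.54439277, -0.23353696,  0.045     ])]
t 20.1 tcp [ 0.6006 -0.3083  0.2782] F [-0.34 -0.13 -4.98] yaw_y 73.1
shift [ 1.000e-04 -2.000e-03  2.262e-01]
```

```bash
python3 steer.py '0.04 -.003 -.0055 .02 0; 0.04 -.003 -.0055 .06 0; 0.04 -.003 -.0055 .1 0; 0.04 -.003 -.0055 .13 0; 0.04 -.003 -.0055 .15 0'
python3 steer.py '0.04 0 0 .02 0; 0.04 0 0 .045 0; 0.04 0 0 .06 0; 0.04 0 0 .066 0; 0.04 0 0 .066 0'
python3 steer.py '0.04 0 0 0 0; 0.04 0 0 .002 0; 0.04 0 0 .004 0; 0.04 0 0 .005 0; 0.04 0 0 .005 0'
```

```text
clock: 20.52
ee_pos: [0.5997, -0.3142, 0.1245]
tcp_rot: [-0.002, 0.148, 0.989, 0.001]
ft_force: [-0.2, 0.9, -5.7]
opening: 0.051
grasp_force: 34.9
clock: 20.93
ee_pos: [0.6006, -0.3151, 0.0606]
tcp_rot: [-0.001, 0.148, 0.989, 0.001]
ft_force: [-0.1, 0.7, -4.8]
opening: 0.0512
grasp_force: 34.9
clock: 21.35
ee_pos: [0.6014, -0.3164, 0.0575]
tcp_rot: [0.0, 0.148, 0.989, -0.0]
ft_force: [-0.2, -0.1, -5.5]
opening: 0.051
grasp_force: 34.9
```

```bash
python3 steer.py '0.04 0 0 .001 0; 0.04 0 0 .002 0; 0.04 0 0 .003 0; 0.04 0 0 .004 0; 0.04 0 0 .004 0'
python3 steer.py '0.04 0 0 .001 0; 0.04 0 0 .002 0; 0.04 0 0 .002 0; 0.04 0 0 .002 0'
```

```text
clock: 21.77
ee_pos: [0.6011, -0.3163, 0.0527]
tcp_rot: [-0.0, 0.148, 0.989, 0.0]
ft_force: [0.5, -0.2, -4.3]
opening: 0.0509
grasp_force: 34.9
clock: 22.1
ee_pos: [0.6014, -0.3166, 0.0524]
tcp_rot: [0.0, 0.148, 0.989, -0.0]
ft_force: [-2.2, 1.1, 7.4]
opening: 0.0511
grasp_force: 35.0
```

```bash
python3 steer.py '0.04 0 0 -.0005 0; 0.055 0 0 -.0005 0; 0.065 0 0 -.0005 0; 0.08 0 0 -.0005 0; 0.08 0 0 -.0005 0'
python3 steer.py '0.085 0 0 0 0; 0.085 0 0 -.02 0; 0.085 0 0 -.06 0; 0.094 0 0 -.1 0; 0.094 0 0 -.14 0'
python3 steer.py '0.094 0 0 -.03 0; 0.094 .01 .018 -.045 0; 0.094 .028 .051 -.045 0; 0.094 .046 .084 -.045 0; 0.094 .064 .116 -.045 0'
python3 steer.py '0.094 .018 .033 0 0; 0.094 .034 .062 0 0; 0.094 .042 .077 0 0; 0.094 .0462 .0829 0 0; 0.094 .0462 .0829 0 0'
python3 steer.py '0.094 0 0 0 0; 0.094 0 0 0 0;0.094 0 0 0 0'
python3 - <<'E'
from h import *
go(.554,-.0942,.127)
o=env.get_obs();im=env.snapshot("wrist")[:,:,::-1].copy();cv2.imwrite("pics/w5.png",im)
h=cv2.cvtColor(im,cv2.COLOR_BGR2HSV)
m=(h[...,0]>=18)&(h[...,0]<34)&(h[...,1]>140)
m=cv2.morphologyEx(m.astype(np.uint8),cv2.MORPH_OPEN,np.ones((5,5)));print(blobs(m,400))
E
```

```text
clock: 22.52
ee_pos: [0.6018, -0.3164, 0.0516]
tcp_rot: [0.0, 0.148, 0.989, -0.0]
ft_force: [0.9, -0.5, 0.1]
opening: 0.0716
grasp_force: 0.0
clock: 22.93
ee_pos: [0.601, -0.3162, 0.1927]
tcp_rot: [-0.0, 0.148, 0.989, 0.0]
ft_force: [1.1, 0.0, -0.5]
opening: 0.0933
grasp_force: 0.0
clock: 23.35
ee_pos: [0.574, -0.1854, 0.237]
tcp_rot: [0.001, 0.149, 0.989, 0.0]
ft_force: [0.5, 1.2, 0.1]
opening: 0.094
grasp_force: 0.0
clock: 23.77
ee_pos: [0.5542, -0.0921, 0.2368]
tcp_rot: [0.0, 0.147, 0.989, 0.0]
ft_force: [0.4, -0.4, 0.5]
opening: 0.0942
grasp_force: 0.0
clock: 24.02
ee_pos: [0.5545, -0.096, 0.2365]
tcp_rot: [0.0, 0.15, 0.989, -0.0]
ft_force: [0.2, 0.7, -0.8]
opening: 0.094
grasp_force: 0.0
t 24.02 tcp [ 0.5545 -0.096   0.2365] F [ 0.18  0.67 -0.83] yaw_y 72.8
shift [0.0011 0.0017 0.1095]
[(array([261.2, 195.9]), [233, 168, 57, 57, 2578]), (array([103.7, 258.6]), [94, 246, 23, 26, 447]), (array([ 70.9, 287.8]), [58, 259, 34, 58, 953]), (array([447.3, 288.1]), [428, 259, 33, 59, 958]), (array([450.3, 337.7]), [369, 328, 143, 18, 1338]), (array([298.6, 343.7]), [251, 340, 96, 8, 676])]
```

```bash
python3 - <<'E'
from h import *
o=env.get_obs();print(plane("wrist",(261.2,195.9),.166,o))
E
python3 steer.py '0.094 .001 .001 .03 0; 0.094 .001 .001 .07 0; 0.094 .001 .001 .1 0; 0.094 .001 .001 .109 0; 0.094 .001 .001 .109 0'
python3 steer.py '0.094 0 0 0 0; 0.065 0 0 0 0; 0.055 0 0 0 0; 0.05 0 0 0 0; 0.045 0 0 0 0'
python3 steer.py '0.04 0 0 0 0; 0.04 0 0 0 0; 0.04 0 0 0 0; 0.04 0 0 0 0; 0.04 0 0 0 0'
python3 steer.py '0.04 0 0 0 0; 0.04 0 0 0 0; 0.04 0 0 0 0'
```

```text
[ 0.55449427 -0.09280994  0.166     ]
clock: 24.48
ee_pos: [0.5519, -0.0932, 0.1253]
tcp_rot: [-0.003, 0.149, 0.989, -0.0]
ft_force: [0.1, -0.7, 0.5]
opening: 0.0942
grasp_force: 0.0
clock: 24.9
ee_pos: [0.5544, -0.0927, 0.1287]
tcp_rot: [0.001, 0.148, 0.989, 0.0]
ft_force: [-0.5, 0.1, -0.3]
opening: 0.0705
grasp_force: 0.0
clock: 25.32
ee_pos: [0.5536, -0.0933, 0.1278]
tcp_rot: [0.0, 0.149, 0.989, -0.0]
ft_force: [-0.4, -1.4, 2.9]
opening: 0.0512
grasp_force: 35.0
clock: 25.57
ee_pos: [0.5537, -0.0932, 0.1278]
tcp_rot: [0.0, 0.149, 0.989, -0.0]
ft_force: [-1.3, -2.3, 5.0]
opening: 0.0505
grasp_force: 35.0
```

```bash
python3 steer.py '0.04 0 0 -.015 0; 0.04 0 0 -.045 0; 0.04 0 0 -.085 0; 0.04 0 0 -.12 0; 0.04 0 0 -.13 0'
python3 steer.py '0.04 .003 .018 0 0; 0.04 .009 .055 0 0; 0.04 .015 .092 0 0; 0.04 .0215 .129 0 0; 0.04 .028 .167 0 0'
python3 steer.py '0.04 .0065 .038 0 0; 0.04 .013 .076 0 0; 0.04 .0195 .114 0 0; 0.04 .026 .152 0 0; 0.04 .031 .182 0 0'
python3 steer.py '0.04 .004 .025 0 0; 0.04 .008 .045 0 0; 0.04 .01 .0597 0 0; 0.04 .01 .0597 0 0; 0.04 .01 .0597 0 0'
python3 steer.py '0.04 0 0 0 0; 0.04 0 0 0 0;0.04 0 0 0 0'
python3 - <<'E'
from h import *
go(.608,.318,.067)
E
```

```text
clock: 25.98
ee_pos: [0.5557, -0.092, 0.2611]
tcp_rot: [0.003, 0.148, 0.989, 0.001]
ft_force: [2.6, -0.3, -6.4]
opening: 0.0511
grasp_force: 35.0
clock: 26.4
ee_pos: [0.5739, 0.0772, 0.2545]
tcp_rot: [-0.003, 0.148, 0.989, -0.0]
ft_force: [1.5, -0.2, -7.6]
opening: 0.0509
grasp_force: 35.0
clock: 26.82
ee_pos: [0.5972, 0.2629, 0.2538]
tcp_rot: [-0.003, 0.147, 0.989, 0.0]
ft_force: [0.5, 1.7, -8.2]
opening: 0.0509
grasp_force: 35.0
clock: 27.23
ee_pos: [0.6053, 0.3194, 0.2537]
tcp_rot: [-0.003, 0.147, 0.989, -0.001]
ft_force: [0.0, -0.9, -6.4]
opening: 0.0511
grasp_force: 35.0
clock: 27.48
ee_pos: [0.6077, 0.3167, 0.257]
tcp_rot: [-0.0, 0.149, 0.989, -0.001]
ft_force: [-0.1, 0.2, -7.3]
opening: 0.0509
grasp_force: 35.0
t 27.48 tcp [0.6077 0.3167 0.257 ] F [-0.08  0.17 -7.26] yaw_y 72.8
shift [-1.0e-04  1.5e-03  1.9e-01]
```

```bash
python3 steer.py '0.04 0 0 .02 0; 0.04 0 0 .06 0; 0.04 0 0 .1 0; 0.04 0 0 .13 0; 0.04 0 0 .15 0'
python3 steer.py '0.04 0 0 .015 0; 0.04 0 0 .026 0; 0.04 0 0 .032 0; 0.04 0 0 .034 0; 0.04 0 0 .034 0'
python3 steer.py '0.04 0 0 0 0; 0.04 0 0 .001 0; 0.04 0 0 .002 0; 0.04 0 0 .003 0; 0.04 0 0 .003 0'
```

```text
clock: 27.9
ee_pos: [0.6055, 0.3163, 0.1039]
tcp_rot: [-0.002, 0.149, 0.989, -0.002]
ft_force: [-0.9, 1.0, -8.5]
opening: 0.051
grasp_force: 35.0
clock: 28.32
ee_pos: [0.6081, 0.3183, 0.074]
tcp_rot: [0.0, 0.149, 0.989, 0.0]
ft_force: [-0.2, -0.1, -7.1]
opening: 0.0509
grasp_force: 35.0
clock: 28.73
ee_pos: [0.6076, 0.3184, 0.0707]
tcp_rot: [0.0, 0.148, 0.989, 0.0]
ft_force: [0.3, -0.6, -7.9]
opening: 0.051
grasp_force: 35.0
```

```bash
python3 steer.py '0.04 0 0 .001 0; 0.04 0 0 .002 0; 0.04 0 0 .003 0; 0.04 0 0 .003 0; 0.04 0 0 .003 0'
python3 steer.py '0.04 0 0 .001 0; 0.04 0 0 .001 0; 0.04 0 0 .001 0; 0.04 0 0 .001 0'
```

```text
clock: 29.15
ee_pos: [0.6075, 0.3183, 0.0674]
tcp_rot: [-0.0, 0.148, 0.989, -0.0]
ft_force: [-0.1, -0.8, -7.7]
opening: 0.0511
grasp_force: 35.0
clock: 29.48
ee_pos: [0.608, 0.3183, 0.067]
tcp_rot: [0.0, 0.148, 0.989, 0.0]
ft_force: [-0.3, -0.1, -4.3]
opening: 0.051
grasp_force: 35.0
```

```bash
python3 steer.py '0.04 0 0 .001 0; 0.04 0 0 .0013 0; 0.04 0 0 .0013 0; 0.04 0 0 .0013 0'
python3 steer.py '0.04 0 0 -.0005 0; 0.055 0 0 -.0005 0; 0.065 0 0 -.0005 0; 0.085 0 0 -.0005 0; 0.085 0 0 -.0005 0'
python3 steer.py '0.085 0 0 0 0; 0.085 0 0 -.02 0; 0.085 0 0 -.06 0; 0.09 0 0 -.1 0; 0.09 0 0 -.14 0'
python3 steer.py '0.09 .03 0 -.03 0; 0.09 .07 0 -.03 0; 0.09 .11 0 -.03 0; 0.09 .15 0 -.03 0; 0.09 .15 0 -.03 0'
python3 - <<'E'
from h import *
print(env.get_obs()["ee_pos"])
z0={"top":cv2.imread("pics/top0.png"),"side":cv2.imread("pics/side0.png")}
for n in z0:
    im=env.snapshot(n)[:,:,::-1].copy();cv2.imwrite(f"pics/{n}9.png",im)
    h=cv2.cvtColor(im,cv2.COLOR_BGR2HSV)
    m=(h[...,0]>=19)&(h[...,0]<32)&(h[...,1]>150)&(cv2.absdiff(im,z0[n]).max(2)>25)
    print(n,blobs(m,20))
for n,c,z in(("plate",(.608,.318),.06),("carton",(.601,-.316),.05)):
  for v in z0:
    p=env.camera_params(v);c3=p["R"]@np.array([*c,z])+p["t"];print(n,v,(c3[:2]/c3[2]*p["fx"]+[p["cx"],p["cy"]]).round(1))
E
```

```text
clock: 29.82
ee_pos: [0.6082, 0.3182, 0.0668]
tcp_rot: [0.001, 0.148, 0.989, 0.0]
ft_force: [-2.5, -2.9, 6.5]
opening: 0.0509
grasp_force: 35.0
clock: 30.23
ee_pos: [0.6079, 0.3189, 0.0658]
tcp_rot: [0.0, 0.148, 0.989, 0.0]
ft_force: [-0.4, 0.2, 0.2]
opening: 0.0716
grasp_force: 0.0
clock: 30.65
ee_pos: [0.6073, 0.3182, 0.2069]
tcp_rot: [-0.0, 0.148, 0.989, -0.0]
ft_force: [1.5, 0.6, 0.1]
opening: 0.0899
grasp_force: 0.0
clock: 31.07
ee_pos: [0.4551, 0.3669, 0.2361]
tcp_rot: [-0.003, 0.143, 0.99, 0.001]
ft_force: [-0.1, 0.3, -0.6]
opening: 0.09
grasp_force: 0.0
[0.45507368 0.36691879 0.23610779]
top [(array([185.7, 186.1]), [179, 179, 15, 15, 139]), (array([343.6, 187.5]), [336, 180, 16, 16, 123])]
side [(array([215.3, 169.5]), [210, 160, 12, 21, 162]), (array([327.1, 258.8]), [318, 246, 19, 27, 314])]
plate top [185.3 187.1]
plate side [215.  170.8]
carton top [344.1 187. ]
carton side [326.4 258.8]
```

```bash
python3 steer.py '0.09 0 0 0 0; 0.09 0 0 0 0; 0.09 0 0 0 0; 0.09 0 0 0 0; 0.09 0 0 0 0'; python3 -c "
from cell import env
print(env.close_job())"
```

```text
clock: 31.58
ee_pos: [0.4649, 0.3618, 0.2355]
tcp_rot: [-0.0, 0.149, 0.989, -0.0]
ft_force: [0.4, -0.5, 0.4]
opening: 0.09
grasp_force: 0.0
the job is handed in; nothing more can be done
None
```

The balance showed the valve from the right side of the bench to be the heavier; it now stands upright on the aluminium plate and the lighter one upright in the carton, and the job was handed in at about 32 s.

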